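# Open the stall's flip-lid till by its flush catch

## Robot

A 6-joint arm with a two-finger parallel gripper is mounted at the origin on the work surface. World frame = base frame: x ahead of the robot, y to its left, z up, the work surface at z = 0. Lengths are in m, angles in rad, forces in N, time in s.
With the tool pointing down it reaches from about 0.325 to 0.9 m from the base axis. Payload 6.1 kg.
Tool frame: the origin (TCP) lies on the centre line of the jaws, within the pads' length; the fingertips stand 14 mm ahead of it and the grasp point (between the pads) lies 5 mm behind it (ctrl.nose_length is the distance from the TCP to the fingertips, in m); x points along the fingers, z is the direction in which the jaws open and shut, and the axes are right-handed (so a half turn about x gives the same grasp; the last joint's range is limited). The gripper opens to 85 mm and grips with 20 to 120 N. Pads are 22 mm wide; open, the fingers measure 114 mm over their backs; the gripper's body (76 mm by 85 mm) begins 54 mm behind the grasp point. The pads swing forward as they close: fully open they stand 13 mm farther back than shut.
Start: joints at [-1.468, 0.22, 1.526, -0, 1.395, -0.126], TCP at [0.142, -0.609, 0.245] pointing down, gripper open.
Joint ranges: [-2.98, 2.98], [-0.91, 2.08], [0.09, 2.57], [-1.24, 4.39], [0.2, 2.65], [-2.68, 2.68]. Speed limits (rad/s): [2.57, 2.57, 3.01, 3.14, 3.14, 3.14].

## Interface

Orientations are given as [roll, pitch, yaw] about the fixed x, y, z axes, in that order (R = Rz(yaw) Ry(pitch) Rx(roll)).
In Python, from workcell import sensors, imaging, ctrl gives the robot as it stands. The module is installed in compiled form; this text tells all that it offers.
- The arm moves only by the tool move_arm, never from a script. Its argument "targets" is a list of rows, each an object with "turn": the turn, a rotation vector about the world's x, y, z in rad, a list of three; "linear": the shift along the world's x, y, z in mm, a list of three; "fingers": the opening in per cent of the stroke, from 0 (shut) to 100 (fully open). A call has 1 to 20 rows; each row shifts and turns the commanded pose from where the row before left it; what a row does not reach is not made up. A row lasts 1/8 s, in which the tool goes at most 62.5 mm and 10.7 degrees, less where a joint would pass 70% of its speed; a pose out of reach is approached as far as the arm can. A call with a gripper value outside its range is refused whole. The fingers move at their own pace and stop on an object; the grip force is fixed at half the most. Time passes only in rows, so rows that do not move let the fingers close. It gives the time, the measured TCP pose, the force and the opening at its end, in the units of the state.
- sensors.read_state(): the state, without advancing time (a new reading comes with each control period).
- imaging.grab_frame(name): name is "scene" or "side" or "wrist"; returns a dict with "frame" (384x512x3 uint8, blue, green, red), "range_z" (384x512 float32, m along the optical axis (not along the pixel's ray), 0 where there is no reading), "fx", "fy", "cx", "cy" (pixels), "position" and "orientation" of the camera in the world. Camera axes: x right, y down, z forward; pixel columns grow to the right and rows downward; lengths in m; the calibration is good to about 2 mm. The wrist camera is an equidistant fisheye: a pixel r from the principal point sees the ray r / f radians off the axis. A picture is of the moment at which its call begins.
- ctrl.job_done(): hands the job in, once; it reports no verdict.
The state is a dict: "time": time; "q": joint angles; "joint_velocities": joint speeds; "joint_efforts": joint torques, N m; "ee_pos": TCP position; "tcp_rot": TCP orientation; "wrist_force": force on the tool from outside, world axes, zero at the start; "torque": the same for the moment, N m; "gripper_width": opening from 0.0 (shut) to 1.0 (fully open).
Only numpy, scipy, OpenCV 4.12 (cv2) and the standard library are available. Lean on these libraries where they do the work, as an engineer would, in place of code of your own. Each camera call takes 0.05 s, during which the arm holds its last target. There are 200 camera calls.

## Task

Open the till on the counter: feel along the flat metal strip in front of its dark lid with the fingertips for the flush, slightly sunken catch button, and press it in until the lid springs up. Then push the lid on over with the fingers until it lies fully back against its stop, and draw the hand clear. Nothing is to be grasped or lifted, do not press hard anywhere, and leave the other things on the counter and on the till where they are.

Things in the scene. Friction and masses are not known exactly. Their poses are not given: they have to be found in the camera images.
- till: Fixed wooden flip-lid till, 250 mm deep (its x, front to back, front nearest the robot) x 500 wide (its y) x 103 high; origin: centre of its underside. Across the middle 222 mm lie, front to back: wooden rail 16 mm, bare metal strip 58, gap 2, lid 137, back rail 34. Either side of these: a wooden block 139 mm wide, its top 3 mm above the strip.
- strip_mid (a point): Middle of the visible strip, on its top face, 100 mm above the table; axes as the till's. The strip is flat, level and rigid, and runs 111 mm from here to either side along y and 29 mm to front and back along x. The catch button is somewhere in it, centred across it (x = 0), its centre up to 65 mm to either side of this point along y; where is to be found by feel or by eye.
- catch (a joint): How far the catch button is pressed down, m: 0 at rest, 0.010 at its stop. The button is of the strip's own metal, 60 mm along the strip, 40 mm across, in a 64 x 44 mm opening, its face 2.5 mm below the strip. Spring: 2.4 N to start moving, about 6 N at the stop. From about 0.0045 on it frees the lid. It springs back when let go.
- till_lid (a joint): Angle of the lid, rad: 0 shut, level with the strip; 1.83 fully back at its stop, 15 degrees past upright. Once freed, a damped spring plunger lifts it to about 1.05 rad within a second or so and holds it there. Beyond that only its weight acts (about 300 g): it drops back towards 1.05 until past upright (1.57), then falls on to the stop.
- lid_hinge (a point): On the lid's hinge line (parallel to the till's y axis), middle of the width, at the height of the shut lid's top, 168 mm behind strip_mid; it does not move.
- lid_edge (a point): Middle of the lid's free front edge, on its top face, 137 mm from the hinge line; moves with the lid. The lid is a steel plate 218 mm wide, 8 mm thick, with a lip under this edge, 28 mm deep, on its inner side. Sprung up, this edge stands about 118 mm above the strip; upright, 137 mm.
- coin_saucer: White saucer, 90 mm across, 18 mm high, loose on the till's left side block towards the back; leave it alone. Origin: centre of its underside.
- call_bell: Steel counter bell, 72 mm across, 48 mm high, loose on the till's right side block towards the back; leave it alone. Origin: centre of its underside.
- salt_jar: Closed jar, 60 mm across, 100 mm high, on the table; leave it alone. Origin: centre of its underside.
- tongs: Steel tongs, 250 mm long (their x), 85 mm wide, 12 mm high, lying on the table; leave them alone. Origin: underside, near the middle.
- mug: Blue mug, 76 mm across, 85 mm high, on the table; leave it alone. Origin: centre of its underside.
- sweet_potato_a: Baked sweet potato, 150 mm long, 54 mm thick, in the wooden serving tray; leave it alone. Origin: under its middle.
- sweet_potato_b: Baked sweet potato, 132 mm long, 54 mm thick, in the wooden serving tray; leave it alone. Origin: under its middle.

How it is judged:
On the way, in this order (a step that is already met when the one before it is completed fails the run):
1. the fingertips rest on the strip before the button is pushed in (contact force between the fingers and anything else above 0.3 N and value of joint catch below 0.002 m and x of the grasp point in the frame of strip_mid between -0.06 and 0.06 m and y of the grasp point in the frame of strip_mid between -0.16 and 0.16 m and z of the grasp point in the frame of strip_mid below 0.06 m), for 0.05 s.
2. the catch button is pressed in by the fingers (value of joint catch above 0.003 m and value of joint till_lid below 0.2 rad), for 0.02 s.
3. the lid has sprung up (value of joint till_lid above 0.5 rad), for 0.1 s.
At the end, for the whole second after the job is handed in: The lid lies back at its stop (within 0.11 rad of it) and at rest, the catch button has sprung back out (within 1.5 mm) (value of joint till_lid above 1.72 rad and value of joint catch below 0.0015 m and velocity of joint till_lid between -0.1 and 0.1 rad/s); the robot touches nothing.
It fails at once if something is pressed with more than 60 N (contact force between the fingers and anything else above 60 N).
It fails at once if another thing on the counter or the till is shifted or lifted by more than 25 mm (distance of any of coin_saucer, call_bell, salt_jar, tongs, mug, sweet_potato_a, sweet_potato_b from where it was at the start of the episode above 0.025 m).
It also fails if it takes over 69 s, if anything falls off the work surface, if the arm or the gripper's body presses on something with over 40 N, if the wrist force passes 120 N, or if a joint passes its speed limit or range.

## Working session

There is one attempt and no reset: what is moved stays moved. The work goes in short steps, Python scripts to look and compute and a tool call to move; the robot and the scene stay as the last step left them, time stands still between calls to the robot, and variables do not carry over. Pictures are saved under pics/ and viewed, about 8 in all and at most 12, crops included, and the job is handed in when it is done.

Besides the shell and the picture viewer there is one more tool, called after "Emit:" as name(argument=value, ...), one argument or row to a line, values as JSON. move_arm: Moves the arm, as the interface text tells. Its arguments: {"type":"object","properties":{"targets":{"type":"array"}},"required":["targets"]}

```bash
mkdir -p pics; cat > h.py <<'E'
import numpy as np, cv2
from scipy.spatial.transform import Rotation as R
from workcell import sensors, imaging, ctrl
def rot(o):
    o=np.array(o,float)
    if o.shape==(3,3): return o
    return R.from_euler('xyz',o).as_matrix() if o.size==3 else R.from_quat(o).as_matrix()
def cloud(f):
    d=f['range_z']; v,u=np.mgrid[:d.shape[0],:d.shape[1]]
    p=np.stack([(u-f['cx'])/f['fx']*d,(v-f['cy'])/f['fy']*d,d],-1)
    return p@rot(f['orientation']).T+np.array(f['position'])
E
python3 - <<'E'
from h import *
print(sensors.read_state())
ims=[]
for n in('scene','side'):
    f=imaging.grab_frame(n); np.savez(n+'0.npz',**f); ims.append(f['frame']); print(n,f['position'],f['orientation'],f['fx'])
    P=cloud(f)[f['range_z']>0]; 
    for lo,hi in((.095,.099),(.099,.1015),(.1015,.106)):
        m=(P[:,2]>lo)&(P[:,2]<hi); print(lo,m.sum(),np.percentile(P[m],[1,50,99],axis=0).round(3).tolist() if m.sum() else 0)
cv2.imwrite('pics/a.png',ims[0]);cv2.imwrite('pics/b.png',ims[1])
E
```

```text
{'time': 0.0, 'q': array([-1.46808429e+00,  2.21242692e-01,  1.52760083e+00, -2.00502300e-05,
        1.39470599e+00, -1.26106886e-01]), 'joint_velocities': array([ 1.37788735e-03,  6.99555831e-04, -4.74186803e-05, -1.08030358e-03,
        5.34935367e-05,  1.42993074e-03]), 'joint_efforts': array([-8.87591868e-04, -4.96903253e+01, -3.89402568e+01, -3.86571764e-04,
        1.09803464e-02,  6.33060324e-06]), 'ee_pos': array([ 0.14169341, -0.60813457,  0.2441944 ]), 'tcp_rot': array([3.02556959, 1.56883937, 1.68359571]), 'wrist_force': array([-0.48062907, -0.47557013,  0.20142616]), 'torque': array([-0.04045418,  0.01903378, -0.0419245 ]), 'gripper_width': 1.0001435283777318}
scene [ 1.17815814 -0.07752867  1.08574849] [-2.5356515   0.01156417  1.50366841] 382.0292247894252
0.095 3634 [[-0.596, -0.618, 0.095], [0.597, -0.047, 0.098], [1.023, 0.897, 0.099]]
0.099 4663 [[-0.599, -0.411, 0.099], [0.583, -0.062, 0.1], [1.017, 0.715, 0.101]]
0.1015 5017 [[-0.621, -0.825, 0.102], [0.566, -0.089, 0.103], [0.971, 0.938, 0.106]]
side [0.3698986  0.84918893 1.13265219] [-2.43033737  0.00481817 -2.99124239] 394.20756826369836
0.095 1376 [[-0.532, -1.285, 0.095], [0.589, -0.049, 0.098], [1.64, 0.619, 0.099]]
0.099 2475 [[0.035, -1.298, 0.099], [0.571, -0.036, 0.1], [1.639, 0.607, 0.101]]
0.1015 4641 [[-0.543, -1.442, 0.102], [0.545, -0.019, 0.103], [1.638, 0.614, 0.106]]
```

View pics/a.png

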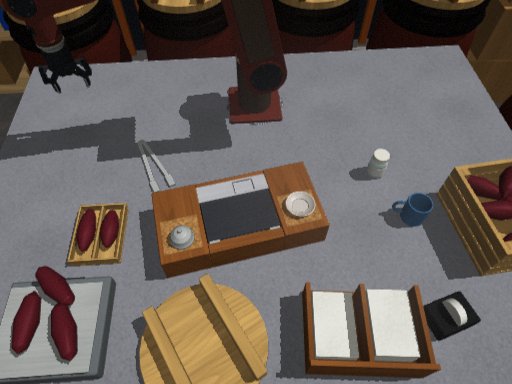

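View pics/b.png

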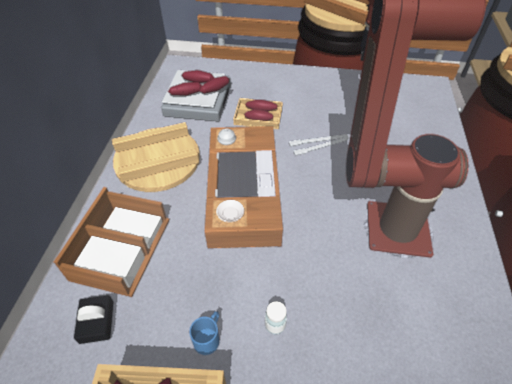

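The scene view shows the till with the strip at about (235,187), what looks like the button outline at (243,186), the bell at (181,237) and the saucer at (300,205). The side view agrees, with the outline near (265,182). Next I'll fit the till pose and rectify the strip.

```bash
python3 - <<'E'
from h import *
out=[]
for n in('scene','side'):
    f=dict(np.load(n+'0.npz')); P=cloud(f)
    m=(f['range_z']>0)&(P[...,2]>.092)&(P[...,2]<.108)&(P[...,0]>.3)&(P[...,0]<.85)&(P[...,1]>-.42)&(P[...,1]<.35)
    m=cv2.morphologyEx(m.astype('u1'),cv2.MORPH_OPEN,np.ones((3,3)))
    k,l,s,c=cv2.connectedComponentsWithStats(m); i=1+s[1:,4].argmax()
    (cx,cy),(w,h),a=cv2.minAreaRect((P[l==i][:,:2]*1000).astype(np.float32)); print(n,cx,cy,w,h,a,np.median(P[l==i][:,2]))
    th=np.deg2rad(a if w<h else a-90)
    if n=='scene': T=(cx/1000,cy/1000,th)
    # rectify with own pose, 2 px/mm, local x up, y left; 
    th=(th+np.pi/2)%np.pi-np.pi/2
    ex=np.array([np.cos(th),np.sin(th)]);ey=np.array([-ex[1],ex[0]])
    yy=np.arange(150,-150,-.5)/1000; xx=np.arange(120,-130,-.75)/1000
    X,Y=np.meshgrid(xx,yy,indexing='ij')
    W=np.stack([cx/1000+X*ex[0]+Y*ey[0],cy/1000+X*ex[1]+Y*ey[1],0*X+.1],-1)
    q=(W-np.array(f['position']))@rot(f['orientation'])
    u=(q[...,0]/q[...,2]*f['fx']+f['cx']).astype(np.float32);v=(q[...,1]/q[...,2]*f['fy']+f['cy']).astype(np.float32)
    r=cv2.remap(f['frame'],u,v,cv2.INTER_CUBIC)
    out.append(r[:300]); print(np.rad2deg(th),ex,ey)
cv2.imwrite('pics/c.png',np.vstack(out)); print(out[0].shape)
E
```

```text
scene 561.1995239257812 -89.65994262695312 253.05844116210938 500.1047668457031 10.452119827270508 0.10075560272616046
10.45211982727051 [0.98340685 0.18141379] [-0.18141379  0.98340685]
side 558.2119750976562 -92.52505493164062 250.6549835205078 509.031494140625 10.38740348815918 0.10234324583802268
10.38740348815918 [0.98361113 0.1803029 ] [-0.1803029   0.98361113]
(300, 600, 3)
```

View pics/c.png

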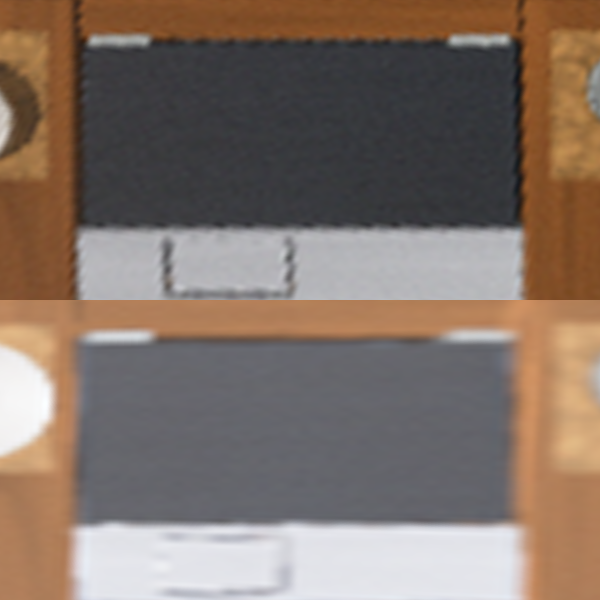

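The rectified view puts the strip across columns 77–523 and the button outline at columns 166–292, rows 237–295. That places the button centre at about y = +35 mm from strip_mid, with x ≈ 0. Next I'll work out the turn the hand needs.

```bash
python3 - <<'E'
from h import *
s=sensors.read_state(); M=rot(s['tcp_rot']); print(M.round(3), ctrl.nose_length)
th=np.deg2rad(10.43);ex=np.array([np.cos(th),np.sin(th),0]);ey=np.array([-ex[1],ex[0],0])
t=np.deg2rad(10); x=np.array([0,0,-1])*np.cos(t)+ex*np.sin(t)  # fingers lean forward-down
for sg in(1,-1):
    z=sg*ey; y=np.cross(z,x); G=np.stack([x,y,z],1)
    print(sg,'rotvec',R.from_matrix(G@M.T).as_rotvec().round(3))
sm=np.array([.560,-.091,0.1])-.0795*ex; print('mid',sm,'btn',sm+.0355*ey,'touch',sm-.03*ey-.004*ex,'hinge',sm+.168*ex)
E
```

```text
[[-0.     0.974  0.227]
 [ 0.002  0.227 -0.974]
 [-1.     0.    -0.002]] 0.014
1 rotvec [-0.264 -0.058  3.083]
-1 rotvec [ 0.034 -0.171 -0.047]
mid [ 0.48181359 -0.10539221  0.1       ] btn [ 0.47538688 -0.07047879  0.1       ] touch [ 0.48331071 -0.13562065  0.1       ] hinge [ 0.6470377  -0.07497848  0.1       ]
```

Emit:
move_arm(
  targets=[
    {"turn": [0.017, -0.085, -0.024], "linear": [20, 28, 0], "fingers": 0},
    {"turn": [0.017, -0.086, -0.023], "linear": [25, 35, 0], "fingers": 0},
    {"turn": [0, 0, 0], "linear": [25, 35, 0], "fingers": 0},
    {"turn": [0, 0, 0], "linear": [25, 35, 0], "fingers": 0},
    {"turn": [0, 0, 0], "linear": [25, 35, 0], "fingers": 0},
    {"turn": [0, 0, 0], "linear": [25, 35, 0], "fingers": 0},
    {"turn": [0, 0, 0], "linear": [25, 35, 0], "fingers": 0},
    {"turn": [0, 0, 0], "linear": [25, 35, 0], "fingers": 0},
    {"turn": [0, 0, 0], "linear": [25, 35, 0], "fingers": 0},
    {"turn": [0, 0, 0], "linear": [25, 35, 0], "fingers": 0},
    {"turn": [0, 0, 0], "linear": [25, 35, 0], "fingers": 0},
    {"turn": [0, 0, 0], "linear": [25, 35, 0], "fingers": 0},
    {"turn": [0, 0, 0], "linear": [25, 35, 0], "fingers": 0},
    {"turn": [0, 0, 0], "linear": [19, 25, -40], "fingers": 0},
    {"turn": [0, 0, 0], "linear": [0, 0, -40], "fingers": 0},
    {"turn": [0, 0, 0], "linear": [0, 0, 0], "fingers": 0},
    {"turn": [0, 0, 0], "linear": [0, 0, 0], "fingers": 0},
  ],
)

```text
time: 2.22
ee_pos: [0.4812, -0.1363, 0.1666]
tcp_rot: [1.558, 1.396, 0.169]
wrist_force: [0.9, 0.3, 0.4]
gripper_width: 0.001
```

Emit:
move_arm(
  targets=[
    {"turn": [0, 0, 0], "linear": [0, 0, -25], "fingers": 0},
    {"turn": [0, 0, 0], "linear": [0, 0, -15], "fingers": 0},
    {"turn": [0, 0, 0], "linear": [0, 0, -4], "fingers": 0},
    {"turn": [0, 0, 0], "linear": [0, 0, -2], "fingers": 0},
    {"turn": [0, 0, 0], "linear": [0, 0, -1], "fingers": 0},
    {"turn": [0, 0, 0], "linear": [0, 0, -1], "fingers": 0},
    {"turn": [0, 0, 0], "linear": [0, 0, 0], "fingers": 0},
  ],
)

```text
time: 3.1
ee_pos: [0.4809, -0.1357, 0.1175]
tcp_rot: [1.561, 1.396, 0.172]
wrist_force: [0.5, 1.1, -0.9]
gripper_width: -0.002
```

```bash
python3 - <<'E'
from h import *
f=imaging.grab_frame('scene'); g=imaging.grab_frame('side')
cv2.imwrite('pics/d.png',np.hstack([cv2.resize(f['frame'][130:290,130:350],(390,284)),cv2.resize(g['frame'][100:260,170:350],(390,347))[:284]]))
s=sensors.read_state();print(s['ee_pos'],s['wrist_force'])
E
```

```text
[ 0.48082864 -0.13572116  0.11746005] [-1.06690143 -0.20077375  0.42212966]
```

View pics/d.png

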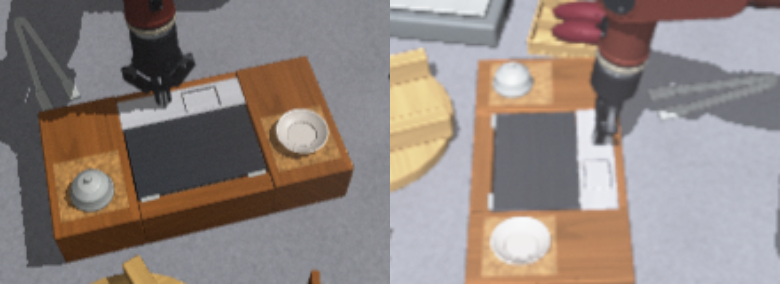

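The fingertips stand just over the strip beside the button: tips at (162,98) left and (605,135) right, with the button at (200,98) and (597,180). Lowering gently now.

Emit:
move_arm(
  targets=[
    {"turn": [0, 0, 0], "linear": [0, 0, -1], "fingers": 0},
    {"turn": [0, 0, 0], "linear": [0, 0, -1], "fingers": 0},
    {"turn": [0, 0, 0], "linear": [0, 0, 0], "fingers": 0},
  ],
)

```text
time: 3.58
ee_pos: [0.4807, -0.1357, 0.1152]
tcp_rot: [1.562, 1.397, 0.173]
wrist_force: [-0.3, 0.6, 0.4]
gripper_width: 0.001
```

Emit:
move_arm(
  targets=[
    {"turn": [0, 0, 0], "linear": [0, 0, -1], "fingers": 0},
    {"turn": [0, 0, 0], "linear": [0, 0, 0], "fingers": 0},
  ],
)

```text
time: 3.82
ee_pos: [0.4809, -0.1358, 0.115]
tcp_rot: [1.562, 1.396, 0.173]
wrist_force: [-2.6, 1.3, 6.0]
gripper_width: 0.003
```

Emit:
move_arm(
  targets=[
    {"turn": [0, 0, 0], "linear": [0, 0, -1], "fingers": 0},
    {"turn": [0, 0, 0], "linear": [0, 0, 0], "fingers": 0},
  ],
)

```text
time: 4.08
ee_pos: [0.4809, -0.1358, 0.1148]
tcp_rot: [1.562, 1.396, 0.173]
wrist_force: [-7.9, 3.2, 13.9]
gripper_width: 0.003
```

Emit:
move_arm(
  targets=[
    {"turn": [0, 0, 0], "linear": [0, 0, 6], "fingers": 0},
    {"turn": [0, 0, 0], "linear": [-4, 21, 0], "fingers": 0},
    {"turn": [0, 0, 0], "linear": [-4, 22, 0], "fingers": 0},
    {"turn": [0, 0, 0], "linear": [-4, 21, 0], "fingers": 0},
    {"turn": [0, 0, 0], "linear": [0, 0, -4], "fingers": 0},
    {"turn": [0, 0, 0], "linear": [0, 0, -2], "fingers": 0},
    {"turn": [0, 0, 0], "linear": [0, 0, -2], "fingers": 0},
    {"turn": [0, 0, 0], "linear": [0, 0, 0], "fingers": 0},
  ],
)

```text
time: 5.08
ee_pos: [0.4689, -0.0722, 0.1114]
tcp_rot: [1.562, 1.396, 0.173]
wrist_force: [-1.3, 1.1, 2.0]
gripper_width: -0.004
```

Below strip level with only 2 N of force, so the tips are on the button. Pressing it in.

Emit:
move_arm(
  targets=[
    {"turn": [0, 0, 0], "linear": [0, 0, -2], "fingers": 0},
    {"turn": [0, 0, 0], "linear": [0, 0, -2], "fingers": 0},
    {"turn": [0, 0, 0], "linear": [0, 0, -2], "fingers": 0},
    {"turn": [0, 0, 0], "linear": [0, 0, -1], "fingers": 0},
    {"turn": [0, 0, 0], "linear": [0, 0, 0], "fingers": 0},
    {"turn": [0, 0, 0], "linear": [0, 0, 0], "fingers": 0},
  ],
)

```text
time: 5.82
ee_pos: [0.469, -0.072, 0.1045]
tcp_rot: [1.558, 1.396, 0.169]
wrist_force: [-2.0, -1.9, 5.8]
gripper_width: -0.001
```

```bash
python3 - <<'E'
from h import *
f=imaging.grab_frame('scene'); g=imaging.grab_frame('side')
cv2.imwrite('pics/e.png',np.hstack([cv2.resize(f['frame'][130:290,130:350],(390,284)),cv2.resize(g['frame'][100:260,170:350],(390,347))[:284]]))
s=sensors.read_state();print(s['ee_pos'],s['wrist_force'])
E
```

```text
[ 0.46898093 -0.07204126  0.10456021] [-2.46388347 -1.86249853  4.84506243]
```

View pics/e.png

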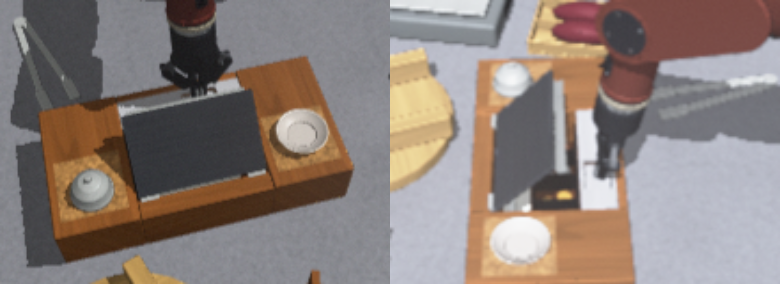

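The lid has sprung up: its edge is at (190,110) on the left, and the lid stands raised in the side view at (530,140). Raising and uprighting the hand in front of the lip.

Emit:
move_arm(
  targets=[
    {"turn": [0, 0, 0], "linear": [0, 0, 15], "fingers": 0},
    {"turn": [0, 0, 0], "linear": [-10, -2, 30], "fingers": 0},
    {"turn": [-0.016, 0.086, 0], "linear": [2, -12, 30], "fingers": 0},
    {"turn": [-0.016, 0.086, 0], "linear": [2, -12, 25], "fingers": 0},
    {"turn": [0, 0, 0], "linear": [15, 3, 0], "fingers": 0},
    {"turn": [0, 0, 0], "linear": [15, 3, 0], "fingers": 0},
    {"turn": [0, 0, 0], "linear": [15, 3, 0], "fingers": 0},
    {"turn": [0, 0, 0], "linear": [8, 1, 0], "fingers": 0},
    {"turn": [0, 0, 0], "linear": [0, 0, 0], "fingers": 0},
  ],
)

```text
time: 7.05
ee_pos: [0.5158, -0.0874, 0.2036]
tcp_rot: [-0.898, 1.569, -2.286]
wrist_force: [0.6, 0.5, 0.4]
gripper_width: 0.002
```

```bash
python3 - <<'E'
from h import *
f=imaging.grab_frame('scene'); g=imaging.grab_frame('side')
cv2.imwrite('pics/f.png',np.hstack([cv2.resize(f['frame'][130:290,130:350],(390,284)),cv2.resize(g['frame'][100:260,170:350],(390,347))[:284]]))
s=sensors.read_state();print(s['ee_pos'],s['wrist_force'])
E
```

```text
[ 0.51538849 -0.08757961  0.20389774] [-0.0839368  -0.33930108 -0.00449707]
```

View pics/f.png

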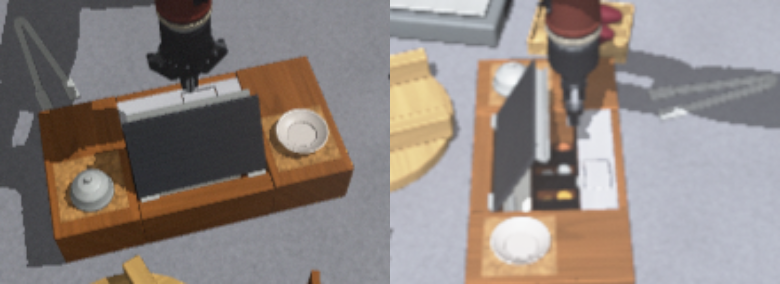

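The fingers at (190,80)/(575,100) stand in front of the lip at about mid-height, and the button has come back out. Pushing the lid over.

Emit:
move_arm(
  targets=[
    {"turn": [0, 0, 0], "linear": [12, 2, 0], "fingers": 0},
    {"turn": [0, 0, 0], "linear": [10, 2, 0], "fingers": 0},
    {"turn": [0, 0, 0], "linear": [5, 1, 0], "fingers": 0},
    {"turn": [0, 0, 0], "linear": [5, 1, 0], "fingers": 0},
    {"turn": [0, 0, 0], "linear": [5, 1, 0], "fingers": 0},
    {"turn": [0, 0, 0], "linear": [5, 1, 0], "fingers": 0},
    {"turn": [0, 0, 0], "linear": [5, 1, 0], "fingers": 0},
  ],
)

```text
time: 8.02
ee_pos: [0.5631, -0.0786, 0.2044]
tcp_rot: [-0.205, 1.569, -1.594]
wrist_force: [-1.0, -0.3, 1.4]
gripper_width: 0.002
```

Emit:
move_arm(
  targets=[
    {"turn": [0, 0, 0], "linear": [5, 1, 0], "fingers": 0},
    {"turn": [0, 0, 0], "linear": [5, 1, 0], "fingers": 0},
    {"turn": [0, 0, 0], "linear": [5, 1, 0], "fingers": 0},
    {"turn": [0, 0, 0], "linear": [5, 1, 0], "fingers": 0},
    {"turn": [0, 0, 0], "linear": [5, 1, 0], "fingers": 0},
    {"turn": [0, 0, 0], "linear": [5, 1, 0], "fingers": 0},
    {"turn": [0, 0, 0], "linear": [5, 1, 0], "fingers": 0},
    {"turn": [0, 0, 0], "linear": [0, 0, 0], "fingers": 0},
  ],
)

```text
time: 9.02
ee_pos: [0.602, -0.0716, 0.2126]
tcp_rot: [1.089, 1.558, -0.299]
wrist_force: [-7.2, 3.5, 30.5]
gripper_width: 0.001
```

```bash
python3 - <<'E'
from h import *
f=imaging.grab_frame('scene'); g=imaging.grab_frame('side')
cv2.imwrite('pics/g.png',np.hstack([cv2.resize(f['frame'][130:290,130:350],(390,284)),cv2.resize(g['frame'][100:260,170:350],(390,347))[:284]]))
s=sensors.read_state();print(s['ee_pos'],s['wrist_force'])
E
```

```text
[ 0.60183148 -0.07170146  0.21254489] [-7.96478231  4.09578866 30.33784415]
```

View pics/g.png

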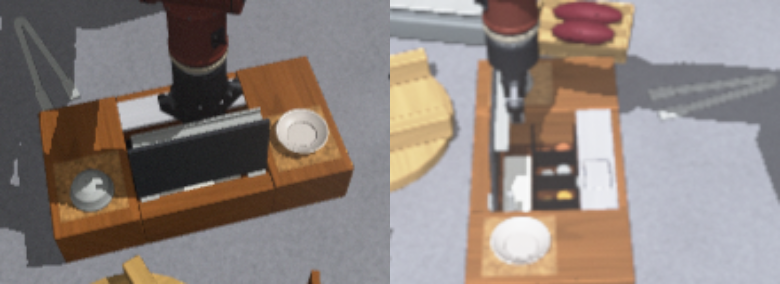

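The hand is being lifted with 30 N: the lip has risen up the fingers and reached the gripper's knuckles, near (510,95). Raising the hand to relieve it.

Emit:
move_arm(
  targets=[
    {"turn": [0, 0, 0], "linear": [-1, 0, 10], "fingers": 0},
    {"turn": [0, 0, 0], "linear": [0, 0, 8], "fingers": 0},
    {"turn": [0, 0, 0], "linear": [0, 0, 6], "fingers": 0},
    {"turn": [0, 0, 0], "linear": [0, 0, 0], "fingers": 0},
  ],
)

```text
time: 9.62
ee_pos: [0.5968, -0.0718, 0.2282]
tcp_rot: [-0.359, 1.569, -1.748]
wrist_force: [0.2, 0.6, 1.1]
gripper_width: -0.001
```

Emit:
move_arm(
  targets=[
    {"turn": [0, 0, 0], "linear": [4, 1, 0], "fingers": 0},
    {"turn": [0, 0, 0], "linear": [4, 1, 0], "fingers": 0},
    {"turn": [0, 0, 0], "linear": [4, 0, 0], "fingers": 0},
    {"turn": [0, 0, 0], "linear": [4, 1, 0], "fingers": 0},
    {"turn": [0, 0, 0], "linear": [4, 1, 0], "fingers": 0},
    {"turn": [0, 0, 0], "linear": [0, 0, 0], "fingers": 0},
  ],
)

```text
time: 10.38
ee_pos: [0.617, -0.0676, 0.2282]
tcp_rot: [-0.286, 1.569, -1.675]
wrist_force: [-0.8, 0.3, -0.0]
gripper_width: -0.002
```

```bash
python3 - <<'E'
from h import *
f=imaging.grab_frame('scene'); g=imaging.grab_frame('side')
cv2.imwrite('pics/i.png',np.hstack([cv2.resize(f['frame'][130:290,130:350],(390,284)),cv2.resize(g['frame'][100:260,170:350],(390,347))[:284]]))
s=sensors.read_state();print(s['ee_pos'],s['wrist_force'])
E
```

```text
[ 0.61675094 -0.06765374  0.22821273] [ 0.25455796  0.08614338 -0.37696279]
```

View pics/i.png

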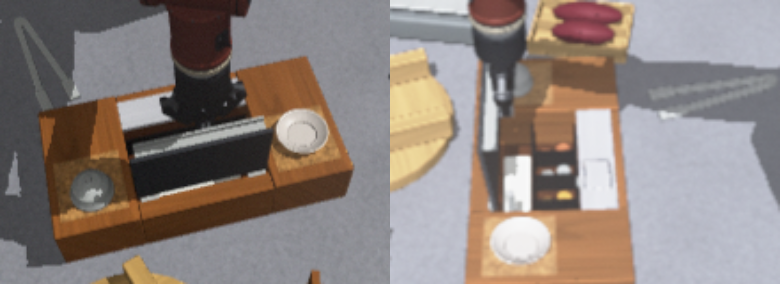

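The lid is about upright, with its top edge near (205,135)/(490,120) and little force on the hand. Pushing on gently.

Emit:
move_arm(
  targets=[
    {"turn": [0, 0, 0], "linear": [4, 1, 0], "fingers": 0},
    {"turn": [0, 0, 0], "linear": [4, 1, 0], "fingers": 0},
    {"turn": [0, 0, 0], "linear": [4, 0, 0], "fingers": 0},
    {"turn": [0, 0, 0], "linear": [4, 1, 0], "fingers": 0},
    {"turn": [0, 0, 0], "linear": [0, 0, 0], "fingers": 0},
    {"turn": [0, 0, 0], "linear": [0, 0, 0], "fingers": 0},
  ],
)

```text
time: 11.22
ee_pos: [0.6327, -0.0647, 0.2282]
tcp_rot: [-0.46, 1.569, -1.849]
wrist_force: [-0.3, 0.6, -0.3]
gripper_width: -0.001
```

```bash
python3 - <<'E'
from h import *
th=np.deg2rad(10.43);ex=np.array([np.cos(th),np.sin(th)]);ey=np.array([-ex[1],ex[0]])
for n in('scene','side'):
    f=imaging.grab_frame(n); P=cloud(f); d=P[...,:2]-np.array([.647,-.075]); lx=d@ex; ly=d@ey
    for a,b in((-.1,-.06),(.06,.1)):
        for z0 in(.13,.16,.19,.22):
            m=(f['range_z']>0)&(abs(P[...,2]-z0)<.008)&(ly>a)&(ly<b)&(lx>-.12)&(lx<.1)
            if m.sum(): print(n,a,z0,m.sum(),np.percentile(lx[m],[5,50,95]).round(3))
s=sensors.read_state();print(s['ee_pos'],s['wrist_force'])
E
```

```text
scene -0.1 0.13 16 [0.007 0.009 0.011]
scene -0.1 0.16 19 [0.014 0.017 0.019]
scene -0.1 0.19 25 [0.023 0.024 0.026]
scene -0.1 0.22 44 [0.017 0.031 0.034]
scene 0.06 0.13 20 [0.007 0.009 0.011]
scene 0.06 0.16 20 [0.015 0.017 0.018]
scene 0.06 0.19 24 [0.022 0.025 0.027]
scene 0.06 0.22 39 [0.016 0.031 0.034]
side -0.1 0.13 3 [-0.006 -0.003 -0.002]
side -0.1 0.22 1 [0.022 0.022 0.022]
side 0.06 0.13 17 [-0.035 -0.004 -0.001]
side 0.06 0.16 16 [0.002 0.005 0.007]
side 0.06 0.19 17 [0.012 0.012 0.015]
side 0.06 0.22 12 [0.016 0.02  0.023]
[ 0.63263652 -0.06471027  0.22825264] [0.10562369 0.46861614 0.18128924]
```

The lid slopes about 15° past upright, so it is at its stop. Drawing the hand straight back, then up.

Emit:
move_arm(
  targets=[
    {"turn": [0, 0, 0], "linear": [-10, -2, 0], "fingers": 0},
    {"turn": [0, 0, 0], "linear": [-30, -5, 0], "fingers": 0},
    {"turn": [0, 0, 0], "linear": [-40, -7, 0], "fingers": 0},
    {"turn": [0, 0, 0], "linear": [-40, -7, 20], "fingers": 0},
    {"turn": [0, 0, 0], "linear": [-20, -4, 40], "fingers": 0},
    {"turn": [0, 0, 0], "linear": [0, 0, 20], "fingers": 0},
    {"turn": [0, 0, 0], "linear": [0, 0, 0], "fingers": 0},
    {"turn": [0, 0, 0], "linear": [0, 0, 0], "fingers": 0},
  ],
)

```text
time: 12.32
ee_pos: [0.4922, -0.0896, 0.3071]
tcp_rot: [-0.992, 1.569, -2.381]
wrist_force: [-0.5, -0.1, 0.2]
gripper_width: 0.003
```

```bash
python3 - <<'E'
from h import *
th=np.deg2rad(10.43);ex=np.array([np.cos(th),np.sin(th)]);ey=np.array([-ex[1],ex[0]])
f=imaging.grab_frame('scene'); g=imaging.grab_frame('side'); P=cloud(f); d=P[...,:2]-np.array([.647,-.075]); lx=d@ex; ly=d@ey
for z0 in(.13,.16,.19,.22):
    m=(f['range_z']>0)&(abs(P[...,2]-z0)<.008)&(abs(ly)<.1)&(lx>-.05)&(lx<.1); print(z0,np.median(lx[m]))
cv2.imwrite('pics/j.png',np.hstack([f['frame'],g['frame']])[:, 60:860])
s=sensors.read_state();print(s['ee_pos'],s['wrist_force'],s['time'])
E
```

```text
0.13 0.008670138014687839
0.16 0.016836934125744683
0.19 0.024629689161195095
0.22 0.031004618174011404
[ 0.49209944 -0.08943503  0.30656509] [0.32490721 0.38010531 0.35783393] 12.425
```

View pics/j.png

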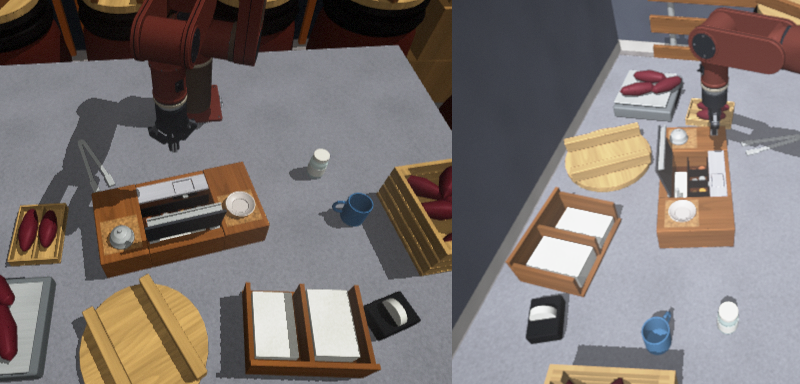

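The lid lies back at (185,220), the hand is clear above at (175,140), and the button is out at (183,186). The saucer, bell and the rest are where they were.

```bash
python3 -c "
from h import *
print(ctrl.job_done())"
```

```text
the job is handed in; nothing more can be done
None
```

The till is open: the lid lies fully back at its stop, the hand is clear, and the job is handed in. `ctrl.job_done()` gives no verdict, so that comes from my own checks.

- **Catch:** I found the button by eye, about 35 mm to the left of the strip's middle. I rested the shut fingertips on the bare strip (about 16 N at most), then pressed the button about 8 mm with about 6 N, and the lid sprang up.
- **Lid:** I pushed it over by its lip until it passed upright and lay back, then drew the hand straight back and up.
- **One hitch:** partway through the push, the rising lip caught under the gripper's knuckles and pushed the hand up with about 31 N. That is below the 40 N limit in the readings I have. I raised the hand, the force went, and I finished with almost no load.
- **Last checks (12.4 s):** the depth image showed the lid about 14° past upright, close to its 15° stop and unchanged after the hand left. The wrist force was about zero and the button looked sprung back out. By eye, the other things were where they had been; I did not measure their positions.

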